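Push the tin and the timer home into the counter tidy

ROBOT

A 6-joint arm with a two-finger parallel gripper is mounted at the origin on a cart in front of the work surface, level with it; the furniture and walls round the work are solid. World frame = base frame: x ahead of the robot, y to its left, z up, the work surface at z = 0. Lengths are in mm, angles in degrees, forces in N, time in s.
With the tool pointing down it reaches from about 350 to 850 mm from the base axis. Payload 8.1 kg.
Tool frame: the origin (TCP) lies at the very end of the fingers, on their centre line; the grasp point (between the pads) lies r.tcp_to_grasp behind it (r.tcp_to_grasp is the distance from the TCP to the grasp point, in mm); z points along the fingers, y is the line along which they close (so a half turn about z gives the same grasp; the last joint's range is limited). The gripper opens to 85 mm and grips with 20 to 120 N. Pads are 22 mm wide; open, the fingers measure 114 mm over their backs; the gripper's body (76 mm by 85 mm) begins 54 mm behind the grasp point. The pads swing forward as they close: fully open they stand 13 mm farther back than shut.
Start: joints at [-68.491, 7.471, 85.268, -0, 87.261, -4.893], TCP at [266.819, -537.413, 231.292] pointing down, gripper open.
Joint ranges: [-169.43, 169.43], [-51.17, 129.36], [1.28, 143.12], [-76.62, 256.62], [0, 156.53], [-152.29, 152.29]. Speed limits (degrees/s): [136.94, 136.94, 159.86, 180, 180, 180].

INTERFACE

Orientations are given as [roll, pitch, yaw] about the fixed x, y, z axes, in that order (R = Rz(yaw) Ry(pitch) Rx(roll)).
In Python, from bench import sense, viewer, order, r gives the robot as it stands.
- The arm moves only by the tool carry_out, never from a script. Its argument "increments" is one flat list of numbers, 7 for each row, row after row: the shift along the tool's x, y, z as a fraction of full scale, then the turn, a rotation vector about the tool's x, y, z as a fraction of full scale, then the opening, from -1 (shut) to 1 (fully open). A call has exactly 10 rows; each row is the pose to reach, as a shift and turn from the pose commanded when the call began, along the tool's axes at that moment, turning the shorter way round; what a row does not reach only later rows make up. Full scale, the value 1, is 400 mm for a shift and 2 pi rad for a turn. A row lasts 1/8 s, in which the tool goes at most 62.5 mm and 10.7 degrees, less where a joint would pass 70% of its speed; a pose out of reach is approached as far as the arm can. A call with a number of a shift or a turn outside -1 to 1 is refused whole. A call with a gripper value outside its range is refused whole. The fingers move at their own pace and stop on an object; "force" is the grip in N (left out, the last holds). Time passes only in rows, so rows that repeat a pose let the fingers close, or fill a call up. It gives the time, the measured TCP pose, the force, the opening and the grip force at its end, in the units of the state.
- sense(): the state, without advancing time (a new reading comes with each control period).
- viewer.snapshot(name): name is "side" or "top" or "wrist"; returns the picture (420x560x3 uint8, red, green, blue); there is no depth.
- viewer.get_calibration(name): a dict with "fx", "fy", "cx", "cy" (pixels), "k1" (the pictures are not rectified: a ray, as slopes to the right and down, at radius r is drawn at 1 + k1 r^2 times it, then the intrinsics apply), "R" (3x3) and "t" (3): a world point X has camera coordinates R X + t. Camera axes: x right, y down, z forward; pixel columns grow to the right and rows downward; lengths in mm; the calibration is good to about 2 mm. A picture is of the moment at which its call begins: read the wrist's pose just before it. get_calibration takes no time and is no camera call; for the wrist camera it gives the pose at the moment of the call.
- order.hand_in(): hands the job in; it is judged then, once.
The state is a dict: "time": time; "joint_pos": joint angles; "qd": joint speeds; "joint_efforts": joint torques, N m; "tool_pos": TCP position; "tcp_rot": TCP orientation; "ft_force": force on the tool from outside, world axes, zero at the start; "wrist_torque": the same for the moment, N m; "finger_gap": finger opening in mm; "grip_force": force on a finger pad.
Only numpy, scipy, OpenCV 4.12 (cv2) and the standard library are available. Lean on these libraries where they do the work, as an engineer would, in place of code of your own. Each camera call takes 0.05 s, during which the arm holds its last target. There are 200 camera calls.

TASK

With the fingertips, push the short food tin and the kitchen timer that stand in front of the low wooden tidy along the worktop into the two empty end bays, one in each bay (either way round), until each stands against the back rail. Push gently and do not grip, lift or tip them. Leave the tea lights in the middle bay, the pepper mill at the left and the spice jar at the right where they are.

Things in the scene. Friction and masses are not known exactly. Their poses are not given: they have to be found in the camera images.
- tin: short round food tin with a pale printed label and a ring-ribbed metal lid, diameter 75.4 mm, height 58 mm, about 0.25 kg, loose, standing in front of the tidy (not the similar one at the wall); origin at the centre of its underside, z up
- timer: round wind-up kitchen timer with a white base, a red domed top and a white bar grip on it, diameter 65 mm (widest, over the lowest 41 mm of its height), height 49 mm over the bar grip, about 0.09 kg, loose, standing in front of the tidy (not the similar one at the wall); origin at the centre of its underside, z up; its dial does not turn
- tidy: low wooden counter tidy, fixed: in mm: a back rail 316 long, 14 thick, 42 high, and four dividers 10 thick, 32 high, standing 60 out from the rail's front face. They make three bays 92 wide (102 between centres), open to the front, without a floor. Origin on the worktop below the middle of the rail's front face; x points back through the rail (into the bays), y left along the rail, z up
- bay_left (a point): point on the worktop at the rail's front face, in the middle of the empty left end bay (y = +102 mm in the tidy's frame); axes as the tidy's. The bay's mouth is at x = -60 mm. A thing that touches the rail has its centre at x = minus its radius (tin -37.7, timer -32.5 mm)
- bay_right (a point): the same point of the empty right end bay (y = -102 mm in the tidy's frame); axes as the tidy's
- candle_a: tea light, diameter 38 mm, height 15 mm, loose, in the left half of the tidy's middle bay; origin at the centre of its underside. Leave alone
- candle_b: tea light, diameter 38 mm, height 15 mm, loose, in the right half of the tidy's middle bay; origin at the centre of its underside. Leave alone
- mill: pepper mill, a small glass bottle with a black cap, 46 mm wide, 128 mm high, loose, standing at the left of the work; origin at its underside. Leave alone
- spice_jar: glass spice jar with a brown cap, 38 mm wide, 104 mm high, loose, standing at the right of the work; origin at its underside. Leave alone
There are look-alikes about, which are no part of the job. What is shaped like the timer but green or pink is not meant.

How it is judged (in metres and radians):
At the end, for the whole second after the job is handed in: The tin and the timer stand upright and at rest on the worktop, one in the left and one in the right end bay of the tidy, each with no more than 6 mm between it and the back rail ((((x of tin in the frame of bay_left above -0.0437 m and y of tin in the frame of bay_left between -0.016 and 0.016 m) and (x of timer in the frame of bay_right above -0.0385 m and y of timer in the frame of bay_right between -0.016 and 0.016 m)) or ((x of tin in the frame of bay_right above -0.0437 m and y of tin in the frame of bay_right between -0.016 and 0.016 m) and (x of timer in the frame of bay_left above -0.0385 m and y of timer in the frame of bay_left between -0.016 and 0.016 m))) and linear speed of each of tin, timer below 0.01 m/s and angle between each of tin, timer's own z axis and vertical below 0.06 rad and height (world z) of tin between -0.004 and 0.004 m and height (world z) of timer between -0.004 and 0.004 m); the robot touches nothing.
It fails at once if the tin is lifted off the worktop (over 8 mm) or tipped (over 0.2 rad) (height (world z) of tin above 0.008 m or angle between tin's own z axis and vertical above 0.2 rad).
It fails at once if the tin is gripped or shoved hard (over 30 N in all from the fingers) (contact force between the fingers and tin above 30 N).
It fails at once if the timer is lifted off the worktop (over 8 mm) or tipped (over 0.2 rad) (height (world z) of timer above 0.008 m or angle between timer's own z axis and vertical above 0.2 rad).
It fails at once if the timer is gripped or shoved hard (over 30 N in all from the fingers) (contact force between the fingers and timer above 30 N).
It fails at once if a tea light, the pepper mill or the spice jar is moved (over 15 mm) or knocked over (distance of any of candle_a, candle_b, mill, spice_jar from where it was at the start of the episode above 0.015 m or angle between any of mill, spice_jar's own z axis and vertical above 0.4 rad).
It also fails if it takes over 67 s, if anything falls off the work surface, if the arm or the gripper's body presses on something with over 40 N, if the wrist force passes 120 N, or if a joint passes its speed limit or range.

## Working session

There is one attempt and no reset: what is moved stays moved. The work goes in short steps, Python scripts to look and compute and a tool call to move; the robot and the scene stay as the last step left them, time stands still between calls to the robot, and variables do not carry over. Pictures are saved under pics/ and viewed, at most 10 in all, crops included, and the job is handed in when it is done.

Besides the shell and the picture viewer there is one more tool, called after ">>>" as name(argument=value, ...) on one line, values as JSON. carry_out: Moves the arm, as the interface text tells. Its arguments: {"type":"object","properties":{"increments":{"type":"array"},"force":{"type":"number"}},"required":["increments"]}

```bash
mkdir -p pics; ls
python3 - <<'E'
from bench import sense, viewer, order, r
import cv2
for n in ("side","top"):
    im=viewer.snapshot(n); cv2.imwrite(f"pics/{n}0.png",im[:,:,::-1])
    c=viewer.get_calibration(n); print(n,c)
print(sense(), r.tcp_to_grasp)
E
```

```text
pics
side {'fx': 399.4384260373487, 'fy': 399.4384260373487, 'cx': 277.1469461214129, 'cy': 209.04641035021035, 'k1': -0.047162903013389705, 'R': array([[ 0.85992188, -0.51042132,  0.00210444],
       [-0.23823966, -0.40500884, -0.88272855],
       [ 0.45141579,  0.75857624, -0.46987857]]), 't': array([-477.18801574,  169.27452352,  916.41048233])}
top {'fx': 482.54841292304917, 'fy': 482.54841292304917, 'cx': 276.61673640857765, 'cy': 207.36505047842314, 'k1': 0.010543880953175634, 'R': array([[ 0.00872112, -0.9999481 ,  0.00526717],
       [-0.98798894, -0.00942925, -0.15423665],
       [ 0.15427831, -0.00385879, -0.98801989]]), 't': array([ -28.03632149,  552.34011636, 1225.30366705])}
{'time': 0.1, 'joint_pos': array([-6.84917895e+01,  7.50983809e+00,  8.53222674e+01,  2.73452055e-04,
        8.72623436e+01, -4.89352445e+00]), 'qd': array([ 0.06567619,  0.03205604, -0.12012533, -0.00037652,  0.08240148,
       -0.03118751]), 'joint_efforts': array([ 4.10122102e-04, -5.70947564e+01, -5.01942551e+01, -2.98576542e-04,
        8.02416354e-03, -3.57929059e-05]), 'tool_pos': array([ 266.63415057, -536.95253534,  230.3665703 ]), 'tcp_rot': array([-1.79905919e+02, -8.32902931e-03,  2.64017149e+01]), 'ft_force': array([ 0.4689666 ,  0.20317127, -0.18990832]), 'wrist_torque': array([0.00613369, 0.03477472, 0.00717601]), 'grip_force': 0.0, 'finger_gap': 85.5442368764675} 18.700000000000003
```

View pics/top0.png

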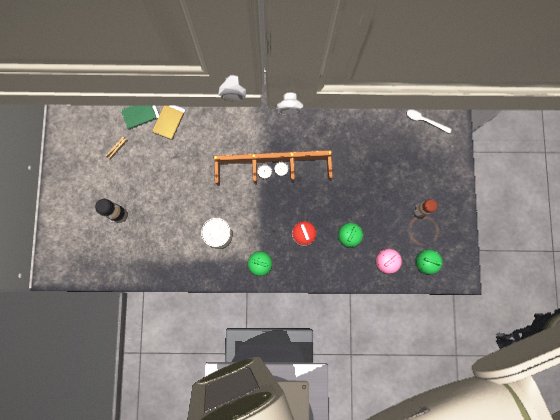

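View pics/side0.png

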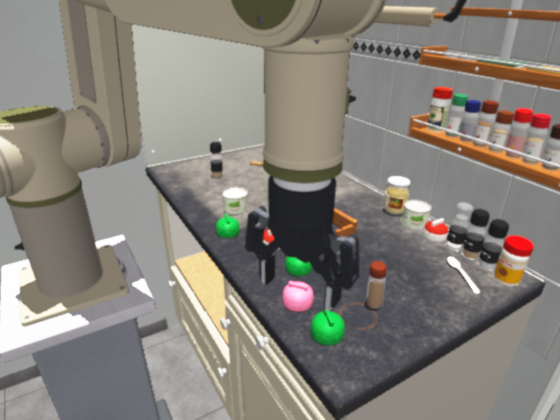

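The top view shows the tidy in orange at columns 215–331, rows 152–183, with the tea lights at (264,171) and (281,168). The mill is at (108,209) and the spice jar at (427,209).

- **Tin candidates:** the white round lid at (216,233) in top, (235,200) in side, stands in front of the tidy. The one at side (417,214) is at the wall. The first fits.
- **Timer candidates:** the red one at top (304,233) stands in front of the tidy. The red one at side (437,230) is at the wall, and the green ones at (351,235), (260,263), (429,262) and the pink one at (389,261) are the wrong colour. The first fits.

```bash
cat > h.py <<'E'
import numpy as np, cv2
from bench import sense, viewer, order, r
def ray(c,px):
    q=(np.atleast_2d(px).astype(float)-[c["cx"],c["cy"]])/[c["fx"],c["fy"]]
    u=q.copy()
    for _ in range(20): u=q/(1+c["k1"]*(u**2).sum(1,keepdims=True))
    d=np.c_[u,np.ones(len(u))]@c["R"]; o=-c["R"].T@c["t"]
    return o,d/np.linalg.norm(d,axis=1)[:,None]
def plane(c,px,z):
    o,d=ray(c,px); return o+d*((z-o[2])/d[:,2])[:,None]
def proj(c,X):
    p=np.atleast_2d(X)@c["R"].T+c["t"]; u=p[:,:2]/p[:,2:]
    u=u*(1+c["k1"]*(u**2).sum(1,keepdims=True)); return u*[c["fx"],c["fy"]]+[c["cx"],c["cy"]]
def tri(c1,p1,c2,p2):
    o1,d1=ray(c1,p1);o2,d2=ray(c2,p2);d1=d1[0];d2=d2[0]
    s=np.linalg.lstsq(np.c_[d1,-d2],o2-o1,rcond=None)[0]
    a=o1+s[0]*d1;b=o2+s[1]*d2; return (a+b)/2,np.linalg.norm(a-b)
def mask(im,kind):
    H,S,V=[x.astype(int) for x in cv2.split(cv2.cvtColor(im,cv2.COLOR_RGB2HSV))]
    m={"red":((H<5)|(H>174))&(S>190)&(V>110),"orange":(H>=6)&(H<18)&(S>150)&(V>90),
       "white":(S<45)&(V>165),"green":(H>50)&(H<75)&(S>150)&(V>80)}[kind]
    return m.astype(np.uint8)
def blobs(m,amin=30):
    cs,_=cv2.findContours(m,cv2.RETR_EXTERNAL,cv2.CHAIN_APPROX_NONE)
    return [c[:,0] for c in cs if cv2.contourArea(c)>amin]
E
python3 - <<'E'
from h import *
c=viewer.get_calibration("top"); im=cv2.imread("pics/top0.png")[:,:,::-1].copy()
for k,z in (("red",25),("white",58),("orange",42),("green",25)):
    for b in blobs(mask(im,k)):
        (u,v),rad=cv2.minEnclosingCircle(b.astype(np.float32))
        if 100<v<290: print(k,[round(u,1),round(v,1)],round(rad,1),cv2.boundingRect(b),plane(c,[u,v],z)[0].round(1),"scale r",round(rad*np.linalg.norm(plane(c,[u,v],z)-plane(c,[u+1,v],z)),1))
print("cab edge etc; table corners",plane(c,[[33,290],[480,294],[46,105],[472,108]],0).round(0).tolist())
cv2.imwrite("pics/crop1.png",cv2.resize(im[130:290,180:400][:,:,::-1],None,fx=3.5,fy=3.5,interpolation=cv2.INTER_CUBIC))
E
```

```text
white [489.3, 289.7] 30.2 (469, 266, 46, 53) [ 344.5 -562.7   58. ] scale r 76.3
white [388.8, 259.6] 5.4 (384, 255, 11, 10) [ 417.9 -310.8   58. ] scale r 13.8
white [516.0, 259.5] 8.9 (509, 252, 16, 16) [ 421.3 -635.3   58. ] scale r 22.7
white [237.9, 242.7] 8.3 (231, 237, 15, 14) [457.4  75.5  58. ] scale r 21.2
white [161.5, 242.5] 7.4 (158, 236, 11, 14) [456.3 271.3  58. ] scale r 18.9
white [116.3, 238.5] 10.8 (106, 234, 22, 14) [465.5 387.4  58. ] scale r 27.7
white [53.9, 233.2] 7.4 (47, 229, 15, 12) [477.6 547.3  58. ] scale r 18.9
white [178.0, 236.5] 8.6 (170, 228, 14, 18) [472.1 229.7  58. ] scale r 21.9
white [77.0, 232.1] 5.0 (72, 228, 11, 9) [481.1 488.7  58. ] scale r 12.9
white [304.0, 232.0] 7.6 (301, 225, 8, 15) [486.7 -94.   58. ] scale r 19.6
white [155.0, 233.0] 8.2 (149, 225, 14, 17) [480.6 289.   58. ] scale r 21.1
white [212.8, 240.2] 31.5 (183, 213, 61, 44) [463.4 140.1  58. ] scale r 80.9
white [191.5, 213.0] 12.5 (179, 206, 26, 19) [533.4 197.3  58. ] scale r 32.4
white [70.5, 219.0] 29.8 (41, 205, 60, 26) [514.8 507.8  58. ] scale r 76.2
white [231.9, 20
[... 1905 characters left out ...]
 [807.9 303.1  58. ] scale r 17.3
white [66.8, 114.6] 11.2 (57, 105, 22, 16) [795.  538.2  58. ] scale r 29.7
white [37.0, 196.0] 91.4 (29, 105, 18, 183) [574.1 598.5  58. ] scale r 235.0
white [289.5, 104.3] 12.6 (277, 92, 26, 17) [830.5 -55.1  58. ] scale r 33.9
orange [430.0, 205.1] 6.4 (424, 200, 13, 12) [ 562.7 -426.9   42. ] scale r 16.7
green [259.6, 263.3] 12.0 (248, 252, 24, 24) [406.6  20.3  25. ] scale r 31.3
green [428.5, 261.5] 12.7 (417, 250, 25, 24) [ 415.6 -422.4   25. ] scale r 33.4
green [350.0, 234.6] 12.1 (338, 223, 25, 24) [ 484.4 -217.7   25. ] scale r 32.0
cab edge etc; table corners [[333.0, 616.0, 0.0], [333.0, -563.0, 0.0], [843.0, 624.0, 0.0], [847.0, -569.0, 0.0]]
```

View pics/crop1.png

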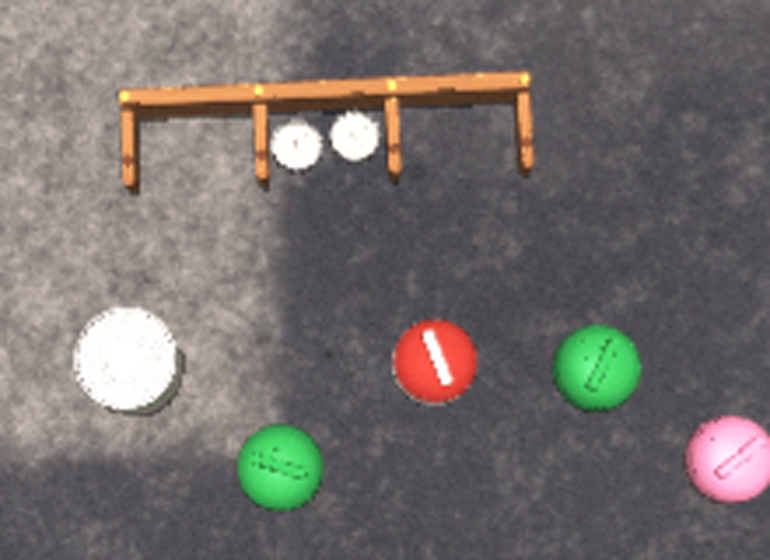

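The crop shows the tin's lid at crop (127,358) and the red timer with its white bar at (435,361), both in front of the tidy, so they are confirmed. The colour masks missed the timer and the tidy, so I'll check the pixel values.

Run:
```python
from h import *
im=cv2.imread("pics/top0.png")[:,:,::-1].copy(); h=cv2.cvtColor(im,cv2.COLOR_RGB2HSV)
print(h[238,298],h[228,296],h[240,308],"tidy",h[157,230],h[156,260],h[170,217],h[165,330],h[175,292],"tin",h[233,216],h[225,210],"bg",h[225,240],h[240,180],h[253,218],h[248,218])
```

```text
[  2 188 241] [  2 187 234] [  3 192 236] tidy [ 14 146 242] [ 14 147 240] [ 13 150 238] [ 14 148 241] [ 13 147 235] tin [  0   0 255] [  0   0 255] bg [  9  24 147] [ 11  30 179] [ 13  25 145] [ 14  27 105]
```

```bash
sed -i 's/(S>190)&(V>110)/(S>150)\&(V>120)/; s/(H>=6)&(H<18)&(S>150)&(V>90)/(H>=8)\&(H<20)\&(S>110)\&(V>205)/; s/(S<45)&(V>165)/(S<20)\&(V>225)/' h.py
python3 - <<'E'
from h import *
c=viewer.get_calibration("top"); im=cv2.imread("pics/top0.png")[:,:,::-1].copy()
for k,z in (("red",25),("white",58)):
    for b in blobs(mask(im,k)):
        (u,v),rad=cv2.minEnclosingCircle(b.astype(np.float32))
        if 130<v<290 and u<470: 
            P=plane(c,b,z)[:,:2].astype(np.float32); (x,y),R=cv2.minEnclosingCircle(P); print(k,[round(u,1),round(v,1)],"xy",round(x,1),round(y,1),"R",round(R,1))
m=mask(im,"orange"); m[:140]=0;m[200:]=0;m[:,:205]=0;m[:,345:]=0
cols=[];
for u in range(212,336):
    v=np.flatnonzero(m[:,u])
    if len(v): cols.append((u,v[0],v[-1],len(v)))
# rail top front/back edges from columns not holding dividers
C=np.array([q for q in cols if q[3]<=12]); print(cols[0],cols[-1],len(C),np.median(C[:,3]))
for nm,uv in (("back",C[:,[0,1]]-[0,.5]),("front",C[:,[0,2]]+[0,.5])):
    P=plane(c,uv,42); f=np.polyfit(P[:,1],P[:,0],1); s=np.std(P[:,0]-np.polyval(f,P[:,1]));print(nm,"x=%.4f*y+%.1f sd %.1f"%(*f,s))
print("ends",plane(c,[[cols[0][0]-.5,157],[cols[-1][0]+.5,153]],42).round(1).tolist())
# dividers
for b in blobs(m,5):
    print(cv2.boundingRect(b))
for u0 in (217,254,292,330):
    vs=range(166,178); q=[(np.flatnonzero(m[v,u0-6:u0+7]).mean()+u0-6,v) for v in vs if m[v,u0-6:u0+7].any()]
    vv=np.flatnonzero(m[:,u0-4:u0+5].any(1))[-1]+.5
    P=plane(c,q,32); 
    print("div",u0,"mean",P.mean(0).round(1),"slope dy/dx",np.polyfit(P[:,0],P[:,1],1)[0].round(3),"tip",plane(c,[q[-1][0],vv],32)[0].round(1))
E
```

```text
red [304.0, 232.7] xy 488.7 -96.0 R 31.4
white [215.3, 232.0] xy 484.9 134.4 R 37.4
white [264.1, 171.1] xy 645.9 10.9 R 18.2
white [280.8, 168.2] xy 654.6 -32.8 R 17.3
(214, np.int64(156), np.int64(159), 3) (331, np.int64(165), np.int64(176), 8) 107 4.0
back x=-0.0499*y+699.4 sd 3.8
front x=-0.0405*y+688.2 sd 6.6
ends [[687.3, 146.8, 42.0], [701.5, -168.7, 42.0]]
(215, 177, 3, 6)
(253, 175, 3, 6)
(291, 174, 3, 5)
(329, 172, 3, 5)
(215, 162, 3, 13)
(253, 160, 3, 13)
(290, 158, 4, 13)
(328, 157, 4, 12)
(217, 154, 36, 6)
(254, 151, 77, 7)
div 217 mean [652.2 140.   32. ] slope dy/dx 0.059 tip [619.9 139.4  32. ]
div 254 mean [652.1  38.7  32. ] slope dy/dx -0.013 tip [626.4  38.1  32. ]
div 292 mean [652.5 -63.4  32. ] slope dy/dx 0.004 tip [632.9 -63.5  32. ]
div 330 mean [ 653.4 -165.6   32. ] slope dy/dx 0.046 tip [ 639.3 -166.7   32. ]
```

The tin is at about (485,134) with R 37.4, and the timer at about (489,-96). I'll move the wrist camera over the work for a second measurement.

>>> carry_out(increments=[0.08,-0.07,-0.02,0,0,0.009,-0.1,0.16,-0.14,-0.045,0,0,0.018,-0.1,0.24,-0.21,-0.07,0,0,0.027,-0.1,0.32,-0.28,-0.09,0,0,0.036,-0.1,0.4,-0.35,-0.11,0,0,0.045,-0.1,0.48,-0.42,-0.135,0,0,0.054,-0.1,0.56,-0.49,-0.16,0,0,0.063,-0.1,0.6125,-0.56,-0.175,0,0,0.0733,-0.1,0.6125,-0.56,-0.175,0,0,0.0733,-0.1,0.6125,-0.56,-0.175,0,0,0.0733,-0.1], force=20)

```text
time: 1.35
tool_pos: [386.5, -228.1, 300.9]
tcp_rot: [180.0, 0.0, 0.1]
ft_force: [0.6, -0.2, -0.0]
finger_gap: 38.5
grip_force: 0.0
```

Run:
```python
from h import *
c=viewer.get_calibration("wrist"); im=viewer.snapshot("wrist"); cv2.imwrite("pics/w1.png",im[:,:,::-1])
print(c, -c["R"].T@c["t"], c["R"][2])
np.save("w1.npy",c,allow_pickle=True)
cs=viewer.get_calibration("side"); s=viewer.snapshot("side"); cv2.imwrite("pics/s1.png",s[:,:,::-1])
print(plane(c,[[10,10],[550,10],[10,410],[550,410]],0).round())
```

```text
{'fx': 306.0700610778316, 'fy': 306.0700610778316, 'cx': 282.7381541518913, 'cy': 210.38095091533216, 'k1': -0.04128027146669234, 'R': array([[ 1.44804100e-03, -9.99998891e-01,  3.47231318e-04],
       [-9.47328750e-01, -1.26056787e-03,  3.20260287e-01],
       [-3.20259494e-01, -7.92692237e-04, -9.47329525e-01]]), 't': array([-227.99158061,  301.94625862,  569.74032752])} [ 468.83726168 -227.15907535  443.10960413] [-3.20259494e-01 -7.92692237e-04 -9.47329525e-01]
[[ 596.  131.    0.]
 [ 597. -577.   -0.]
 [-127.  348.    0.]
 [-125. -792.    0.]]
```

View pics/w1.png

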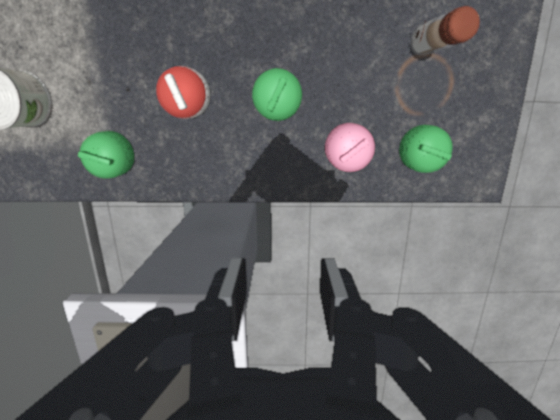

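The wrist view shows the red timer at (181,92), the tin cut off at (10,100), and the green and pink look-alikes. I'll move on over the tidy.

>>> carry_out(increments=[0.045,-0.068,-0.006,0,0,0,-0.1,0.09,-0.136,-0.012,0,0,0,-0.1,0.135,-0.204,-0.018,0,0,0,-0.1,0.18,-0.272,-0.025,0,0,0,-0.1,0.225,-0.34,-0.031,0,0,0,-0.1,0.27,-0.41,-0.037,0,0,0,-0.1,0.315,-0.48,-0.043,0,0,0,-0.1,0.3575,-0.545,-0.05,0,0,0,-0.1,0.3575,-0.545,-0.05,0,0,0,-0.1,0.3575,-0.545,-0.05,0,0,0,-0.1])

```text
time: 2.7
tool_pos: [529.4, -10.9, 320.7]
tcp_rot: [180.0, 0.1, -0.0]
ft_force: [-0.4, -0.2, 0.1]
finger_gap: 38.3
grip_force: 0.0
```

Run:
```python
from h import *
import pickle
c=viewer.get_calibration("wrist"); im=viewer.snapshot("wrist"); cv2.imwrite("pics/w2.png",im[:,:,::-1]); pickle.dump(c,open("w2.pkl","wb"))
s=viewer.snapshot("side"); cv2.imwrite("pics/s2.png",s[:,:,::-1])
```

```text
(no output)
```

View pics/w2.png

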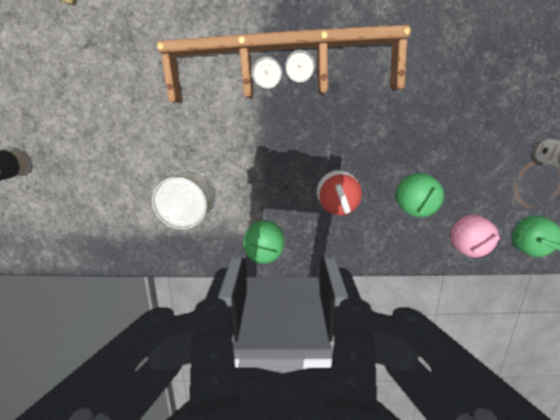

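The wrist view shows the tin lid at (180,203), the timer at (340,192), and four yellow pegs on the rail at (161,46), (241,40), (324,35) and (407,31). The candles are at (267,72) and (300,66). I'll triangulate these against the top view.

Run:
```python
from h import *
import pickle
ct=viewer.get_calibration("top"); cw=pickle.load(open("w2.pkl","rb"))
t=cv2.imread("pics/top0.png")[:,:,::-1].copy(); w=cv2.imread("pics/w2.png")[:,:,::-1].copy()
def yel(im,p,n):
    h=cv2.cvtColor(im,cv2.COLOR_RGB2HSV).astype(int); u,v=p
    s=h[v-n:v+n+1,u-n:u+n+1]; m=(s[...,0]>=18)&(s[...,0]<34)&(s[...,1]>90)&(s[...,2]>150)
    y,x=np.nonzero(m); return (x.mean()+u-n,y.mean()+v-n) if len(x) else None
T=[(216,158),(254,156),(292,154),(330,152)];W=[(161,46),(241,40),(324,35),(407,31)]
pts=[]
for a,b in zip(T,W):
    p,q=yel(t,a,4),yel(w,b,6)
    if p and q:
        X,g=tri(ct,p,cw,q); print("peg",np.round(p,1),np.round(q,1),X.round(1),round(g,1),plane(ct,p,42)[0].round(1),plane(cw,q,42)[0].round(1))
    else: print("miss",a,b,p,q)
for nm,k in (("tin","white"),("bar","white"),("ca","white"),("cb","white")):
    pass
def near(im,k,p):
    bs=blobs(mask(im,k),12); return min(bs,key=lambda b:np.hypot(*(b.mean(0)-p)))
for nm,k,a,b,z in (("tin","white",(215,232),(180,203),58),("bar","white",(304,232),(344,197),49),("red","red",(304,233),(340,195),30),("ca","white",(264,171),(267,72),15),("cb","white",(281,168),(300,66),15)):
    A,B=near(t,k,a),near(w,k,b); pa=cv2.minEnclosingCircle(A.astype(np.float32)); pb=cv2.minEnclosingCircle(B.astype(np.float32))
    X,g=tri(ct,pa[0],cw,pb[0])
    for c,bb in((ct,A),(cw,B)):
        P=plane(c,bb,z)[:,:2].astype(np.float32); (x,y),R=cv2.minEnclosingCircle(P); print("   ",nm,np.round((x,y,R),1))
    print(nm,X.round(1),"gap",round(g,1))
m=mask(w,"orange"); print(m[:110].sum())
h=cv2.cvtColor(w,cv2.COLOR_RGB2HSV); print(h[43,200],h[36,370],h[80,170],h[75,402],h[200,180],h[47,200],h[50,200])
```

```text
peg [215.1 157.1] [160.4  46.1] [686.  142.   43.6] 1.0 [687.  142.4  42. ] [685.8 142.4  42. ]
peg [253.  155.3] [241.   39.7] [690.9  40.7  48.8] 0.9 [693.1  41.4  42. ] [691.9  41.2  42. ]
peg [291.6 154.1] [324.   34.8] [698.7 -61.9  36.3] 0.5 [697.4 -61.8  42. ] [697.4 -61.1  42. ]
peg [329.3 152. ] [406.5  30.6] [ 703.3 -162.5   43.8] 0.8 [ 704.2 -162.8   42. ] [ 703.3 -163.    42. ]
    tin [484.9 134.4  37.4]
    tin [486.9 133.   34.9]
tin [485.3 135.1  51.5] gap 0.0
    bar [487.6 -94.6  19.8]
    bar [481.  -98.   12.3]
bar [486.1 -94.1  65.2] gap 0.9
    red [488.2 -95.7  31.3]
    red [489.7 -94.6  29.1]
red [488.5 -96.4  24.4] gap 0.7
    ca [656.   11.9  18.8]
    ca [655.7  11.1  17.9]
ca [656.6  11.2  13.1] gap 1.2
    cb [665.  -33.3  17.9]
    cb [663.8 -32.6  17.7]
cb [663.9 -32.9  18.3] gap 1.2
0
[ 14 106 211] [ 14 110 199] [ 14 108 204] [ 12 117 166] [ 30   3 250] [ 14 110 195] [ 12 118  97]
```

Checked against the given sizes: the pegs come out near z 43, the tin R at 37.4 and the divider spacing at 102.

| Item | World position (mm) |
|---|---|
| Tidy origin | about (688,-10.5), yaw 3.2° |
| Tin start | (485.5,134) |
| Tin goal | (644.7,89.2) |
| Timer start | (488.8,-95.5) |
| Timer goal | (661.2,-114.1) |

I'll cradle each thing with both fingertips at a gap of about 42 mm and start behind the tin.

>>> carry_out(increments=[-0.033,-0.049,0.06,0,0,0.004,0,-0.065,-0.098,0.12,0,0,0.008,0,-0.098,-0.147,0.18,0,0,0.0125,0,-0.131,-0.196,0.25,0,0,0.0167,0,-0.163,-0.245,0.31,0,0,0.021,0,-0.196,-0.294,0.37,0,0,0.025,0,-0.229,-0.343,0.43,0,0,0.029,0,-0.2615,-0.392,0.5,0,0,0.0333,0,-0.2615,-0.392,0.5,0,0,0.0333,0,-0.2615,-0.392,0.5,0,0,0.0333,0])

```text
time: 4.05
tool_pos: [425.8, 146.3, 122.3]
tcp_rot: [-180.0, -0.1, -12.0]
ft_force: [-1.1, -1.2, 0.3]
finger_gap: 42.6
grip_force: 0.0
```

>>> carry_out(increments=[0,0,0.035,0,0,0,0,0,0,0.075,0,0,0,0,0,0,0.115,0,0,0,0,0,0,0.155,0,0,0,0,0,0,0.195,0,0,0,0,0,0,0.23,0,0,0,0,0,0,0.255,0,0,0,0,0,0,0.27,0,0,0,0,0,0,0.2775,0,0,0,0,0,0,0.2775,0,0,0,0])

```text
time: 5.3
tool_pos: [425.1, 147.0, 10.4]
tcp_rot: [-180.0, -0.0, -12.0]
ft_force: [0.2, -0.9, 0.1]
finger_gap: 42.5
grip_force: 0.0
```

Run:
```python
from h import *
s=viewer.snapshot("side"); t=viewer.snapshot("top"); cv2.imwrite("pics/st3.png",np.hstack([s[130:330,120:460],cv2.resize(t[140:300,150:350],None,fx=1.25,fy=1.25)[:200]])[:,:,::-1])
print(sense()["ft_force"],sense()["tool_pos"])
```

```text
[-0.56584631 -0.07638034 -0.21847183] [425.38589369 147.06987316  10.74892769]
```

View pics/st3.png

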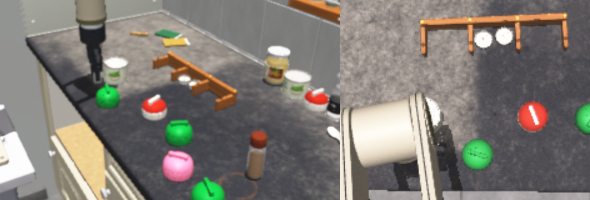

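The side view shows the fingers down behind the tin at about (100,75), and the tin is undisturbed. Now I push.

>>> carry_out(increments=[0.02,0,0,0,0,0,0,0.035,0,0,0,0,0,0,0.0475,0,0,0,0,0,0,0.06,0.0025,0,0,0,0,0,0.075,0.0065,0,0,0,0,0,0.095,0.012,0,0,0,0,0,0.115,0.017,0,0,0,0,0,0.135,0.022,0,0,0,0,0,0.155,0.027,0,0,0,0,0,0.175,0.0325,0,0,0,0,0])

```text
time: 6.65
tool_pos: [491.3, 119.4, 10.3]
tcp_rot: [180.0, 0.0, -12.0]
ft_force: [-3.1, 1.3, 2.7]
finger_gap: 42.8
grip_force: 1.9
```

```bash
cat > chk.py <<'E'
from h import *
def chk(names=("tin","timer"),save=None):
    p=sense()["tool_pos"]; c=viewer.get_calibration("wrist"); w=viewer.snapshot("wrist"); ct=viewer.get_calibration("top"); t=viewer.snapshot("top")
    if save: cv2.imwrite(save,np.hstack([w[:,:,::-1],t[100:520,140:380,::-1][:420] if 0 else cv2.resize(t[130:290,180:300,::-1],(315,420))]))
    print("tcp",p.round(1),"F",sense()["ft_force"].round(1))
    for n,cc,im in (("wrist",c,w),("top",ct,t)):
        for k,z in (("white",58),("red",25)):
            for b in blobs(mask(im,k),60):
                P=plane(cc,b,z)[:,:2].astype(np.float32); (x,y),R=cv2.minEnclosingCircle(P)
                if 450<x<720 and abs(y)<250 and 24<R<42: print(n,k,np.round((x,y,R),1))
E
python3 -c "
from chk import *; chk(save='pics/c1.png')"
```

```text
tcp [491.3 119.4  10.3] F [-0.2 -0.2  0.2]
top red [488.8 -96.2  31.2]
```

View pics/c1.png

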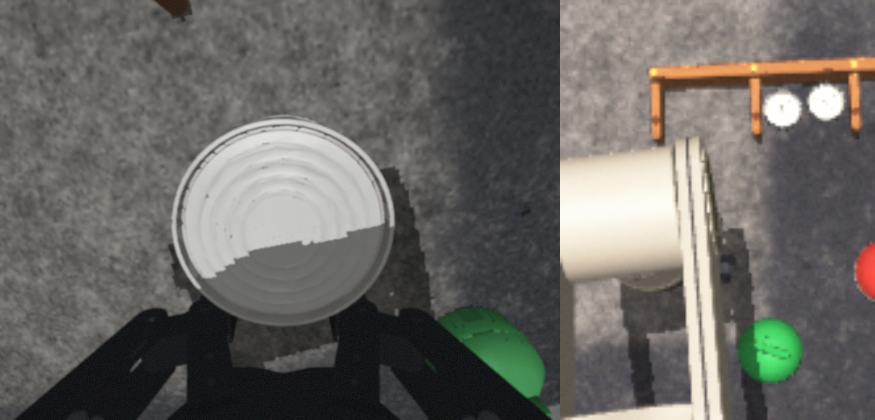

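The tin sits in the cradle, with its rim spanning wrist columns 173–394 centred at (283,221). I'll continue the leg to the point in front of the bay.

>>> carry_out(increments=[0.01,0.0025,0,0,0,0,0,0.025,0.0065,0,0,0,0,0,0.045,0.0115,0,0,0,0,0,0.065,0.017,0,0,0,0,0,0.085,0.022,0,0,0,0,0,0.105,0.0275,0,0,0,0,0,0.12,0.0315,0,0,0,0,0,0.13,0.034,0,0,0,0,0,0.136,0.0355,0,0,0,0,0,0.1365,0.0355,0,0,0,0,0])

```text
time: 8.0
tool_pos: [541.3, 94.4, 10.3]
tcp_rot: [180.0, -0.0, -12.0]
ft_force: [-0.6, 0.2, 0.3]
finger_gap: 42.7
grip_force: 0.2
```

Run:
```python
from h import *
s=sense(); c=viewer.get_calibration("wrist"); w=viewer.snapshot("wrist"); cv2.imwrite("pics/c2.png",w[:,:,::-1])
print(s["tool_pos"].round(1),s["ft_force"].round(1))
g=cv2.medianBlur(cv2.cvtColor(w,cv2.COLOR_RGB2GRAY),5)
print(cv2.HoughCircles(g,cv2.HOUGH_GRADIENT,1.5,200,param1=120,param2=40,minRadius=85,maxRadius=130))
print(plane(c,[[283,221]],58))
```

```text
[541.3  94.4  10.3] [-0.6  0.2  0.3]
[[[282.75 233.25 110.65]]]
[[586.97382614  85.4061911   58.        ]]
```

View pics/c2.png

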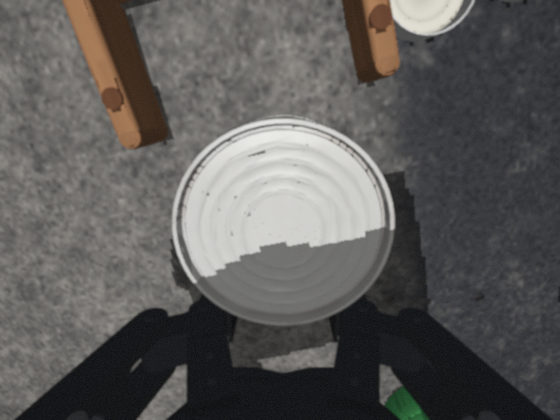

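The tin is in front of the left bay, with its rim centred at (283,221). The divider tips show at (131,142) and (386,70), so I'll check the lateral alignment.

Run:
```python
from h import *
c=viewer.get_calibration("wrist")
D=plane(c,[[131,147],[386,74]],32); print(D.round(1), D.mean(0).round(1))
a=plane(c,[[82,10],[120,110],[357,0],[376,50]],32); print(a.round(1)); print(plane(c,[[283.5,221],[173,221],[394,221]],58).round(1))
```

```text
[[620.1 139.5  32. ]
 [625.7  38.7  32. ]] [622.9  89.1  32. ]
[[669.4 140.2  32. ]
 [634.2 138.7  32. ]
 [651.4  45.7  32. ]
 [634.4  41.3  32. ]]
[[586.9  85.3  58. ]
 [594.5 121.1  58. ]
 [579.3  49.4  58. ]]
```

>>> carry_out(increments=[0.01,-0.003,0,0,0,0,0,0.025,-0.0075,0,0,0,0,0,0.04,-0.012,0,0,0,0,0,0.055,-0.0165,0,0,0,0,0,0.07,-0.021,0,0,0,0,0,0.085,-0.025,0,0,0,0,0,0.1,-0.0295,0,0,0,0,0,0.11,-0.0325,0,0,0,0,0,0.118,-0.035,0,0,0,0,0,0.12,-0.0355,0,0,0,0,0])

```text
time: 9.3
tool_pos: [591.3, 98.5, 10.3]
tcp_rot: [-180.0, -0.0, -12.0]
ft_force: [-2.3, 0.6, 0.7]
finger_gap: 42.9
grip_force: 1.2
```

>>> carry_out(increments=[0.0025,-0.001,0,0,0,0,0,0.005,-0.0015,0,0,0,0,0,0.0075,-0.002,0,0,0,0,0,0.01,-0.003,0,0,0,0,0,0.0115,-0.0035,0,0,0,0,0,0.013,-0.004,0,0,0,0,0,0.014,-0.004,0,0,0,0,0,0.015,-0.0045,0,0,0,0,0,0.015,-0.0045,0,0,0,0,0,0.015,-0.0045,0,0,0,0,0])

```text
time: 10.55
tool_pos: [597.4, 99.0, 10.3]
tcp_rot: [-180.0, -0.0, -12.0]
ft_force: [-1.7, -0.9, -0.4]
finger_gap: 42.7
grip_force: 0.8
```

Run:
```python
from h import *
s=sense(); c=viewer.get_calibration("wrist"); w=viewer.snapshot("wrist"); cv2.imwrite("pics/c3.png",w[:,:,::-1])
print(s["tool_pos"].round(1),s["ft_force"].round(1))
```

```text
[597.4  99.   10.3] [-1.7 -0.9 -0.4]
```

View pics/c3.png

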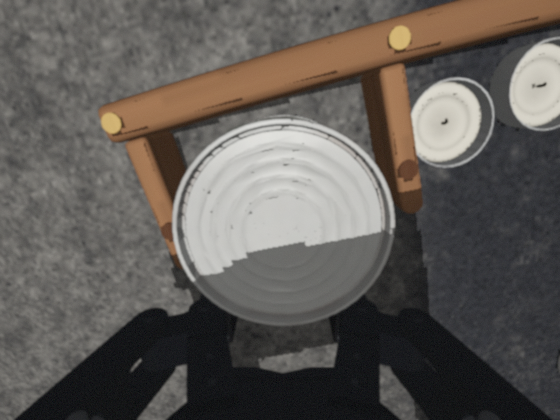

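The tin is inside the left bay, close to the rail and about centred. I'll creep until it touches.

>>> carry_out(increments=[0.001,-0.0003,0,0,0,0,0,0.002,-0.0006,0,0,0,0,0,0.003,-0.0009,0,0,0,0,0,0.004,-0.0012,0,0,0,0,0,0.005,-0.0015,0,0,0,0,0,0.006,-0.0018,0,0,0,0,0,0.0065,-0.002,0,0,0,0,0,0.007,-0.002,0,0,0,0,0,0.007,-0.002,0,0,0,0,0,0.007,-0.002,0,0,0,0,0])

```text
time: 11.85
tool_pos: [600.3, 99.2, 10.3]
tcp_rot: [-180.0, -0.0, -12.0]
ft_force: [-2.2, 1.1, 0.3]
finger_gap: 42.8
grip_force: 1.0
```

Run:
```python
from h import *
c=viewer.get_calibration("wrist"); print(sense()["ft_force"].round(1))
w=viewer.snapshot("wrist"); cv2.imwrite("pics/c4.png",w[:,:,::-1])
h=cv2.cvtColor(w,cv2.COLOR_RGB2HSV).astype(int)
m=((h[...,0]>=18)&(h[...,0]<34)&(h[...,1]>90)&(h[...,2]>150)).astype(np.uint8)
P=[]
for b in blobs(m,60):
    p=b.mean(0); X=plane(c,p,42)[0]; print("peg",p.round(1),X.round(1)); P.append(X[:2])
P=sorted(P,key=lambda q:-q[1])[:2]; ey=(P[0]-P[1]); L=np.linalg.norm(ey); ey/=L; ex=np.array([ey[1],-ey[0]]); mid=(P[0]+P[1])/2-7*ex
T=plane(c,[[283.5,221]],58)[0][:2]; print("peg dist",L.round(1),"tin",T.round(1),"in bay frame",((T-mid)@ex).round(1),((T-mid)@ey).round(1))
```

```text
[-2.2  1.1  0.3]
peg [114.4 130.5] [686.  142.9  42. ]
peg [401.1  46.5] [691.7  40.8  42. ]
peg dist 102.2 tin [645.9  90. ] in bay frame -36.0 0.5
```

>>> carry_out(increments=[0.0008,-0.0002,0,0,0,0,0,0.0016,-0.0004,0,0,0,0,0,0.0024,-0.0006,0,0,0,0,0,0.0032,-0.001,0,0,0,0,0,0.004,-0.0012,0,0,0,0,0,0.0048,-0.0014,0,0,0,0,0,0.005,-0.0015,0,0,0,0,0,0.005,-0.0015,0,0,0,0,0,0.005,-0.0015,0,0,0,0,0,0.005,-0.0015,0,0,0,0,0])

```text
time: 13.15
tool_pos: [602.4, 99.3, 10.3]
tcp_rot: [-180.0, -0.0, -12.0]
ft_force: [-1.3, -0.4, 0.6]
finger_gap: 42.8
grip_force: 0.9
```

>>> carry_out(increments=[0.0006,-0.0002,0,0,0,0,0,0.0012,-0.0004,0,0,0,0,0,0.0018,-0.0005,0,0,0,0,0,0.0024,-0.0007,0,0,0,0,0,0.003,-0.0009,0,0,0,0,0,0.0036,-0.001,0,0,0,0,0,0.0042,-0.0012,0,0,0,0,0,0.005,-0.0015,0,0,0,0,0,0.005,-0.0015,0,0,0,0,0,0.005,-0.0015,0,0,0,0,0])

```text
time: 14.4
tool_pos: [603.5, 99.5, 10.2]
tcp_rot: [180.0, 0.1, -12.0]
ft_force: [-7.8, -0.7, 6.6]
finger_gap: 42.7
grip_force: 3.4
```

The force rose to 8 N at the TCP position I expected, so the tin is against the rail. I'll back straight off and lift.

>>> carry_out(increments=[-0.01,0,0,0,0,0,0,-0.03,0,0,0,0,0,0,-0.06,0,0,0,0,0,0,-0.1,0,0,0,0,0,0,-0.1,0,-0.05,0,0,0,0,-0.1,0,-0.1,0,0,0,0,-0.1,0,-0.16,0,0,0,0,-0.1,0,-0.22,0,0,0,0,-0.1,0,-0.25,0,0,0,0,-0.1,0,-0.25,0,0,0,0])

```text
time: 15.65
tool_pos: [566.8, 107.8, 112.3]
tcp_rot: [-179.9, -0.2, -12.0]
ft_force: [-0.2, -0.3, -0.3]
finger_gap: 42.7
grip_force: 0.0
```

Run:
```python
from h import *
print(sense()["tool_pos"].round(1))
c=viewer.get_calibration("wrist")
w=viewer.snapshot("wrist"); cv2.imwrite("pics/c5.png",w[:,:,::-1])
h=cv2.cvtColor(w,cv2.COLOR_RGB2HSV).astype(int)
m=((h[...,0]>=18)&(h[...,0]<34)&(h[...,1]>90)&(h[...,2]>150)).astype(np.uint8)
P=[]
for b in blobs(m,20):
    p=b.mean(0); X=plane(c,p,42)[0]; print("peg",p.round(1),X.round(1),len(b)); P.append(X[:2])
k=((h[...,1]<28)&(h[...,2]>175)).astype(np.uint8)
for b in blobs(k,1500):
    Q=plane(c,b,58)[:,:2].astype(np.float32); (x,y),R=cv2.minEnclosingCircle(Q); print("white",b.mean(0).round(),np.round((x,y,R),1))
```

```text
[566.8 107.8 112.3]
peg [191.8  63.8] [686.1 142.8  42. ] 33
peg [348.6  16.7] [691.7  40.8  42. ] 35
peg [ 7.8 11.6] [743.1 249.1  42. ] 78
white [384.  72.] [654.7  28.2  14.5]
white [284. 109.] [644.3  91.4  37.4]
white [444.  48.] [661.2  -7.7  14.4]
```

The tin measures (-37.6, +2) in the bay frame, so it is done. Next is the timer.

>>> carry_out(increments=[-0.027,0.07,0,0,0,-0.003,0,-0.055,0.139,0,0,0,-0.0055,0,-0.082,0.208,0,0,0,-0.008,0,-0.11,0.278,0,0,0,-0.011,0,-0.137,0.347,0,0,0,-0.014,0,-0.164,0.417,0,0,0,-0.0165,0,-0.192,0.487,0,0,0,-0.0195,0,-0.219,0.556,0,0,0,-0.0222,0,-0.219,0.556,0,0,0,-0.0222,0,-0.219,0.556,0,0,0,-0.0222,0])

```text
time: 16.95
tool_pos: [433.3, -91.2, 109.7]
tcp_rot: [-180.0, 0.0, -4.0]
ft_force: [0.0, -0.1, 0.8]
finger_gap: 42.6
grip_force: 0.0
```

Run:
```python
from h import *
print(sense()["tool_pos"].round(1),sense()["tcp_rot"].round(1))
c=viewer.get_calibration("wrist"); w=viewer.snapshot("wrist"); cv2.imwrite("pics/c6.png",w[:,:,::-1])
for b in blobs(mask(w,"red"),300):
    for z in (20,35):
        P=plane(c,b,z)[:,:2].astype(np.float32); print(b.mean(0).round(),z,np.round((*cv2.minEnclosingCircle(P)[0],cv2.minEnclosingCircle(P)[1]),1))
```

```text
[433.3 -91.2 109.7] [-180.    0.   -4.]
```

Run:
```python
from h import *
c=viewer.get_calibration("wrist"); w=cv2.imread("pics/c6.png")[:,:,::-1].copy()
h=cv2.cvtColor(w,cv2.COLOR_RGB2HSV).astype(int)
m=(((h[...,0]<7)|(h[...,0]>172))&(h[...,1]>150)&(h[...,2]>40)).astype(np.uint8)
for b in blobs(m,300):
    for z in (20,35):
        P=plane(c,b,z)[:,:2].astype(np.float32); q,R=cv2.minEnclosingCircle(P); print(cv2.boundingRect(b),z,np.round((*q,R),1))
```

>>> carry_out(increments=[0,0,0.03,0,0,0,0,0,0,0.065,0,0,0,0,0,0,0.1,0,0,0,0,0,0,0.135,0,0,0,0,0,0,0.17,0,0,0,0,0,0,0.2,0,0,0,0,0,0,0.225,0,0,0,0,0,0,0.24,0,0,0,0,0,0,0.2475,0,0,0,0,0,0,0.25,0,0,0,0])

```text
time: 18.25
tool_pos: [433.6, -91.6, 10.4]
tcp_rot: [180.0, -0.0, -4.0]
ft_force: [0.3, -0.2, 0.7]
finger_gap: 42.6
grip_force: 0.0
```

Run:
```python
from h import *
c=viewer.get_calibration("wrist"); w=viewer.snapshot("wrist"); h=cv2.cvtColor(w,cv2.COLOR_RGB2HSV).astype(int)
p=proj(c,[[488.8,-95.5,44],[488.8,-115,40],[488.8,-75,40],[510,-95,35]]).round().astype(int); print(p.tolist(),[h[v,u].tolist() for u,v in p if 0<=v<420 and 0<=u<560])
m=(((h[...,0]<9)|(h[...,0]>170))&(h[...,1]>130)).astype(np.uint8); print(m.sum(),[(cv2.boundingRect(b)) for b in blobs(m,100)])
for b in blobs(m,1500):
    for z in (20,35):
        q,R=cv2.minEnclosingCircle(plane(c,b,z)[:,:2].astype(np.float32)); print(z,np.round((*q,R),1))
ct=viewer.get_calibration("top"); t=viewer.snapshot("top")
for b in blobs(mask(t,"red"),60):
    q,R=cv2.minEnclosingCircle(plane(ct,b,25)[:,:2].astype(np.float32)); print("top",np.round((*q,R),1))
```

```text
[[285, 185], [337, 179], [231, 186], [280, 124]] [[0, 0, 255], [2, 137, 244], [2, 138, 244], [2, 137, 246]]
13184 [(212, 100, 146, 146)]
20 [486.2 -95.7  32.7]
35 [489.5 -95.8  29. ]
```

The timer is confirmed at about (488,-95.7). I'll push it.

>>> carry_out(increments=[0.02,0,0,0,0,0,0,0.035,0,0,0,0,0,0,0.0475,0,0,0,0,0,0,0.06,0.0015,0,0,0,0,0,0.075,0.0035,0,0,0,0,0,0.095,0.006,0,0,0,0,0,0.115,0.009,0,0,0,0,0,0.135,0.012,0,0,0,0,0,0.155,0.015,0,0,0,0,0,0.175,0.0175,0,0,0,0,0])

```text
time: 19.6
tool_pos: [503.3, -103.5, 10.2]
tcp_rot: [-180.0, 0.0, -4.0]
ft_force: [-1.6, 0.2, 0.2]
finger_gap: 42.4
grip_force: 0.7
```

```bash
cat > tm.py <<'E'
from h import *
def tm():
    s=sense(); c=viewer.get_calibration("wrist"); w=viewer.snapshot("wrist"); h=cv2.cvtColor(w,cv2.COLOR_RGB2HSV).astype(int)
    cv2.imwrite("pics/tm%d.png"%(s["time"]*100),w[:,:,::-1])
    print("tcp",s["tool_pos"].round(1),s["ft_force"].round(1))
    m=(((h[...,0]<6)|(h[...,0]>170))&(h[...,1]>125)&(h[...,2]>60)).astype(np.uint8)
    for b in blobs(m,1500):
        for z in (20,35):
            q,R=cv2.minEnclosingCircle(plane(c,b,z)[:,:2].astype(np.float32)); print("timer",cv2.boundingRect(b),z,np.round((*q,R),1))
    m=((h[...,0]>=18)&(h[...,0]<34)&(h[...,1]>90)&(h[...,2]>150)).astype(np.uint8)
    for b in blobs(m,20): print("peg",b.mean(0).round(),plane(c,b.mean(0),42)[0].round(1))
tm()
E
python3 tm.py
```

```text
tcp [ 503.3 -103.5   10.2] [-1.6  0.2  0.2]
timer (213, 149, 140, 136) 20 [ 535.3 -105.1   33.3]
timer (213, 149, 140, 136) 35 [ 541.  -105.4   29.6]
```

>>> carry_out(increments=[0.01,0.0015,0,0,0,0,0,0.025,0.0035,0,0,0,0,0,0.045,0.0065,0,0,0,0,0,0.065,0.009,0,0,0,0,0,0.085,0.012,0,0,0,0,0,0.105,0.015,0,0,0,0,0,0.12,0.017,0,0,0,0,0,0.132,0.0185,0,0,0,0,0,0.14,0.02,0,0,0,0,0,0.1413,0.02,0,0,0,0,0])

```text
time: 20.9
tool_pos: [558.8, -115.4, 10.3]
tcp_rot: [180.0, -0.0, -4.0]
ft_force: [-0.3, -0.5, 1.2]
finger_gap: 42.7
grip_force: 0.6
```

>>> carry_out(increments=[0.01,-0.0013,0,0,0,0,0,0.025,-0.0032,0,0,0,0,0,0.04,-0.005,0,0,0,0,0,0.055,-0.007,0,0,0,0,0,0.07,-0.009,0,0,0,0,0,0.085,-0.011,0,0,0,0,0,0.1,-0.0127,0,0,0,0,0,0.112,-0.0142,0,0,0,0,0,0.121,-0.0153,0,0,0,0,0,0.125,-0.0158,0,0,0,0,0])

```text
time: 22.15
tool_pos: [609.1, -112.5, 10.3]
tcp_rot: [-180.0, 0.0, -4.0]
ft_force: [-0.8, -0.0, 0.4]
finger_gap: 42.6
grip_force: 0.8
```

```bash
python3 tm.py
```

```text
tcp [ 609.1 -112.5   10.3] [-0.8 -0.   0.4]
timer (213, 149, 141, 136) 20 [ 641.  -114.1   33.4]
timer (213, 149, 141, 136) 35 [ 646.7 -114.4   29.6]
peg [118. 102.] [697.4 -60.7  42. ]
peg [416.  61.] [ 703.1 -162.8   42. ]
```

>>> carry_out(increments=[0.005,-0.0006,0,0,0,0,0,0.0115,-0.0014,0,0,0,0,0,0.018,-0.0023,0,0,0,0,0,0.0245,-0.0031,0,0,0,0,0,0.028,-0.0035,0,0,0,0,0,0.0305,-0.0039,0,0,0,0,0,0.0325,-0.0041,0,0,0,0,0,0.0345,-0.0043,0,0,0,0,0,0.036,-0.0045,0,0,0,0,0,0.036,-0.0045,0,0,0,0,0])

```text
time: 23.45
tool_pos: [623.5, -111.7, 10.3]
tcp_rot: [-180.0, -0.0, -4.0]
ft_force: [0.3, -0.1, 0.8]
finger_gap: 42.8
grip_force: 0.6
```

>>> carry_out(increments=[0.0006,0,0,0,0,0,0,0.0012,-0.0002,0,0,0,0,0,0.0018,-0.0002,0,0,0,0,0,0.0024,-0.0003,0,0,0,0,0,0.003,-0.0004,0,0,0,0,0,0.0036,-0.0005,0,0,0,0,0,0.0042,-0.0005,0,0,0,0,0,0.005,-0.0006,0,0,0,0,0,0.005,-0.0006,0,0,0,0,0,0.005,-0.0006,0,0,0,0,0])

```text
time: 24.7
tool_pos: [625.5, -111.6, 10.3]
tcp_rot: [180.0, -0.0, -4.0]
ft_force: [-1.7, 0.5, 0.2]
finger_gap: 42.6
grip_force: 0.7
```

>>> carry_out(increments=[0.0006,0,0,0,0,0,0,0.0012,-0.0002,0,0,0,0,0,0.0018,-0.0002,0,0,0,0,0,0.0024,-0.0003,0,0,0,0,0,0.003,-0.0004,0,0,0,0,0,0.0036,-0.0005,0,0,0,0,0,0.0036,-0.0005,0,0,0,0,0,0.0036,-0.0005,0,0,0,0,0,0.0036,-0.0005,0,0,0,0,0,0.0036,-0.0005,0,0,0,0,0])

```text
time: 25.95
tool_pos: [626.8, -111.5, 10.3]
tcp_rot: [180.0, 0.0, -4.0]
ft_force: [-3.0, 0.0, 0.7]
finger_gap: 42.6
grip_force: 1.4
```

```bash
python3 tm.py
```

```text
tcp [ 626.8 -111.5   10.3] [-3.   0.   0.7]
timer (214, 150, 140, 135) 20 [ 658.8 -113.1   33.6]
timer (214, 150, 140, 135) 35 [ 664.4 -113.5   29.8]
peg [131. 153.] [697.3 -60.7  42. ]
peg [416. 116.] [ 703.  -162.8   42. ]
```

>>> carry_out(increments=[0.0005,0,0,0,0,0,0,0.001,0,0,0,0,0,0,0.0015,-0.0002,0,0,0,0,0,0.002,-0.0002,0,0,0,0,0,0.0025,-0.0003,0,0,0,0,0,0.0025,-0.0003,0,0,0,0,0,0.0025,-0.0003,0,0,0,0,0,0.0025,-0.0003,0,0,0,0,0,0.0025,-0.0003,0,0,0,0,0,0.0025,-0.0003,0,0,0,0,0])

```text
time: 27.25
tool_pos: [627.1, -111.5, 10.1]
tcp_rot: [180.0, 0.1, -4.0]
ft_force: [-6.4, -0.4, 4.0]
finger_gap: 42.7
grip_force: 3.3
```

The timer is against the rail, with the force up to 6 N. I'll back off and lift well clear.

>>> carry_out(increments=[-0.01,0,0,0,0,0,0,-0.03,0,0,0,0,0,0,-0.06,0,0,0,0,0,0,-0.1,0,0,0,0,0,0,-0.13,0,-0.05,0,0,0,0,-0.15,0,-0.12,0,0,0,0,-0.17,0,-0.2,0,0,0,0,-0.2,0,-0.3,0,0,0,0,-0.22,0,-0.4,0,0,0,0,-0.22,0,-0.5,0,0,0,0])

```text
time: 28.5
tool_pos: [539.0, -105.2, 211.5]
tcp_rot: [180.0, -0.0, -4.0]
ft_force: [0.5, -1.0, -0.2]
finger_gap: 42.8
grip_force: 0.0
```

Run:
```python
from tm import *
c=viewer.get_calibration("wrist"); w=viewer.snapshot("wrist"); cv2.imwrite("pics/end.png",w[:,:,::-1])
h=cv2.cvtColor(w,cv2.COLOR_RGB2HSV).astype(int); k=((h[...,1]<28)&(h[...,2]>175)).astype(np.uint8)
for b in blobs(k,300):
    q,R=cv2.minEnclosingCircle(plane(c,b,58)[:,:2].astype(np.float32)); print("white",b.mean(0).round(),np.round((*q,R),1))
```

```text
tcp [ 539.  -105.2  211.5] [ 0.5 -1.  -0.2]
timer (253, 30, 62, 68) 20 [ 662.4 -113.4   31.8]
timer (253, 30, 62, 68) 35 [ 660.5 -113.3   30.4]
peg [115.  41.] [691.8  40.9  42. ]
white [499. 338.] [ 332.  -365.5   39. ]
white [ 34. 204.] [545.2 161.7  22.1]
white [166.  86.] [652.2  -4.2  17.2]
white [ 67. 103.] [645.7  93.6  41.1]
white [206.  73.] [659.5 -42.9  17.3]
white [282.  68.] [ 659.9 -113.7   20.2]
```

View pics/end.png

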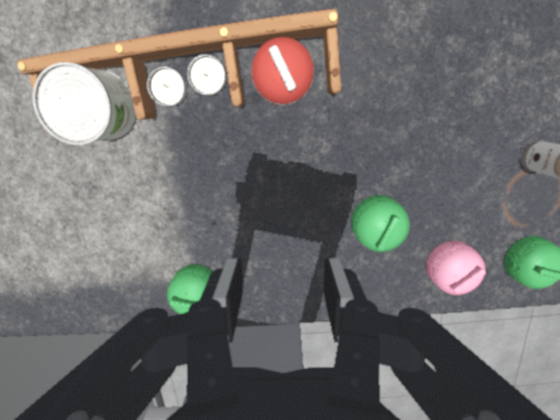

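The final view shows the tin in the left bay at (72,103) and the timer in the right bay at (282,70), measured at (661,-113.4) against a goal of (661.2,-114.1). Both are at the rail, the tea lights look undisturbed and the arm is clear.

```bash
python3 -c "
from bench import order; print(order.hand_in())"
```

```text
the job is handed in; nothing more can be done
None
```

The job is handed in: the tin stands against the back rail in the left end bay and the timer against it in the right end bay, both pushed gently, with about 28 s on the robot's clock; the hand-in call did not return a verdict.

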